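# Clamp the brass plate at four ratchet clicks and hold

## Task

Lift the brass T-shaped plate up off its prongs, stand it on its stem in the pocket of the blue ratchet vise and let go of it. Then swing the vise's red-handled lever from home by exactly four clicks, never on to a fifth, so that the plate is clamped upright, and finish while still holding the lever at the fourth click, since it springs back when let go. Leave the steel plate hanging where it is.

Things in the scene. Friction and masses are not known exactly. Their poses are not given: they have to be found in the camera images.
- brass_plate: T-shaped brass plate, 10 mm thick, 0.24 kg. Origin: centre of the stem's lower end; z up to the crossbar, x across the thickness, y along the crossbar. Stem 36 mm wide, z = 0 to 74 mm; crossbar 70 mm wide, z = 74 to 90 mm (its top). It hangs upright, the crossbar's ends on two prongs, its stem between them. The dark dots are only marks.
- steel_plate: the same T-shaped plate in grey steel, hanging in the other place of the rack; it stays there
- hanging_rack: fixed dark rack, origin under its 95x190x12 mm base. Places at y = +-50 mm hold one plate each, either way round. Each: two 7 mm round prongs towards -x, axis z = 100, 45 mm free between, tips at x = -37 turned up to z = 117. Plate's middle at x = -20, its origin at z = 29.5. Rail behind: front x = 28, top z = 117; posts to z = 120 (mm).
- ratchet_vise: fixed blue vise on a 50 mm wooden board, origin under its own 14 mm base, z up. The plate stands on the base (z = 14 mm) in the pocket centred at x = 0, y = 35, its faces along the vise's y axis. Fixed jaw face y = 45, pad face y = 25 when open (gap 20); jaws 50 wide, tops z = 54. Lugs 12 high at the pocket's ends, faces x = +-25. Lever's upright pivot at x = 0, y = -60 (mm).
- jaw_pad: dark rubber pad 50x6x34 mm on springs (2.5 N/mm) before the sliding jaw; origin 19 mm below its centre. The jaw closes towards the vise's +y by 3 mm a click: the plate is still loose at three clicks and gripped with about 5 N at four.
- ratchet_lever (a joint): angle (rad): 0 at home, its start; grows anticlockwise from above; one click = 15 deg, four = 1.047; stop 1.44. Points to -150 deg in the vise's frame at home, -90 (vise -y) at four; ticks on the dial mark home and clicks 1 to 5. Return spring: 3 N at the knob at home, 4.6 N at four clicks; notches +-2 N: the push rises before each click, drops after. Let go, it swings home.
- lever_knob: red upright handle on the lever's end, 100 mm from the pivot axis, 16 mm thick (18 mm near the top), 48 mm tall; origin at the centre of its foot, 66 mm above the underside of the vise; pinch or push it. It goes round with the lever and spins freely on its own pin.
There are look-alikes about, which are no part of the job. There is more than one size of the brass_plate; the job needs the smaller.

How it is judged:
On the way, in this order (a step that is already met when the one before it is completed fails the run):
1. the brass plate is lifted up off its prongs in the fingers (z of brass_plate in the frame of hanging_rack above 0.045 m and contact force between brass_plate and hanging_rack below 0.05 N and contact force between brass_plate and the fingers above 0.5 N), for 0.1 s.
2. the brass plate stands in the vise pocket, let go, with the lever still at home (x of brass_plate in the frame of ratchet_vise between -0.012 and 0.012 m and y of brass_plate in the frame of ratchet_vise between 0.022 and 0.048 m and z of brass_plate in the frame of ratchet_vise between 0.008 and 0.02 m and angle between brass_plate's own z axis and vertical below 0.35 rad and contact force between brass_plate and the fingers below 0.05 N and value of joint ratchet_lever below 0.13 rad), for 0.2 s.
3. the lever is at the fourth click (value of joint ratchet_lever between 0.942 and 1.152 rad), for 0.3 s.
At the end, for the whole second after the job is handed in: Fingers hold the red handle (over 0.5 N), lever at rest at four clicks +-0.4; brass plate stands on the base in the pocket, upright within 0.08 rad, square to the jaws within 0.12 rad, clamped by the pad with over 1.5 N, fingers off it; steel plate within 12 mm of its start (all of step 3 and contact force between lever_knob and the fingers above 0.5 N and velocity of joint ratchet_lever between -0.08 and 0.08 rad/s and x of brass_plate in the frame of ratchet_vise between -0.012 and 0.012 m and y of brass_plate in the frame of ratchet_vise between 0.022 and 0.048 m and z of brass_plate in the frame of ratchet_vise between 0.008 and 0.02 m and angle between brass_plate's own z axis and vertical below 0.08 rad and angle between the x axis of brass_plate and the y axis of ratchet_vise, either way round below 0.12 rad and contact force between brass_plate and jaw_pad above 1.5 N and contact force between brass_plate and the fingers below 0.05 N and distance of steel_plate from where it was at the start of the episode below 0.012 m); the arm keeps its last pose, push and grip.
It fails at once if the lever goes on towards a fifth click (past 4.65 clicks) (value of joint ratchet_lever above 1.217 rad).
It fails at once if the steel plate is knocked or taken from its place (distance of steel_plate from where it was at the start of the episode above 0.03 m).
It also fails if it takes over 58 s, if anything falls off the work surface, if the arm or the gripper's body presses on something with over 40 N, if the wrist force passes 120 N, or if a joint passes its speed limit or range.

## Robot

A 6-joint arm with a two-finger parallel gripper is mounted at the origin on the work surface; the furniture and walls round the work are solid. World frame = base frame: x ahead of the robot, y to its left, z up, the work surface at z = 0. Lengths are in m, angles in rad, forces in N, time in s.
With the tool pointing down it reaches from about 0.2 to 0.875 m from the base axis. Payload 3.4 kg.
Tool frame: the origin (TCP) lies midway between the tips of the shut fingers; the grasp point (between the pads) lies 19 mm behind it; z points along the fingers, y is the line along which they close (so a half turn about z gives the same grasp; the last joint's range is limited). The gripper opens to 94 mm and grips with 3 to 60 N. Pads are 16 mm wide; open, the fingers measure 119 mm over their backs; the gripper's body (75 mm by 177 mm) begins 78 mm behind the grasp point.
Start: joints at [1.167, 0.276, 1.505, -0, 1.361, -0.121], TCP at [0.16, 0.552, 0.205] pointing down, gripper open.
Joint ranges: [-2.89, 2.89], [-0.75, 2.08], [0.22, 2.7], [-1.18, 4.32], [0.11, 2.71], [-2.7, 2.7]. Speed limits (rad/s): [2.57, 2.57, 3.14, 3.14, 3.14, 3.14].

## Interface

Orientations are given as a unit quaternion [w, x, y, z].
In Python, from rig import env gives the robot as it stands. The module is installed in compiled form; this text tells all that it offers.
- The arm moves only by the tool carry_out, never from a script. Its argument "increments" is a list of rows, each a list of 2 entries, a list of its own where there are three numbers: the shift along the tool's x, y, z in fractions of the full range, 1 being 75 cm, then the turn, a rotation vector about the tool's x, y, z in normalised numbers (1 is 180 degrees). A call has 1 to 10 rows; each row is the pose to reach, as a shift and turn from the pose commanded when the call began, along the tool's axes at that moment; what a row does not reach only later rows make up. A row lasts 1/12 s, in which the tool goes at most 41.7 mm and 7.16 degrees, less where a joint would pass 70% of its speed; a pose out of reach is approached as far as the arm can. A call with a gripper value outside its range is refused whole. "fingers" is the finger opening in cm, from 0 to 9.4, set as the call begins (left out, the last holds). The fingers move at their own pace and stop on an object; "grip_force" is the grip in N (left out, the last holds). Time passes only in rows, so rows that repeat a pose let the fingers close. It gives the time, the measured TCP pose, the force, the opening and the grip force at its end, in the units of the state.
- env.get_state(): the state, without advancing time (a new reading comes with each control period).
- env.read_camera(name): name is "scene" or "top" or "wrist"; returns a dict with "color" (384x512x3 uint8, red, green, blue), "range_z" (384x512 float32, m along the optical axis (not along the pixel's ray), 0 where there is no reading), "camera_matrix" (3x3 intrinsics, pixels), "k1" (the pictures are not rectified: a ray, as slopes to the right and down, at radius r is drawn at 1 + k1 r^2 times it, then the intrinsics apply), "R" (3x3) and "t" (3): a world point X has camera coordinates R X + t. Camera axes: x right, y down, z forward; pixel columns grow to the right and rows downward; lengths in m; the calibration is good to about 2 mm. A picture is of the moment at which its call begins.
- env.close_job(): hands the job in; it is judged then, once.
Trained networks look in the newest picture that a camera, given by its name, has taken for a name from the list of things; names that differ only in an ending like _2 or _b are one class to them, and where a whole thing is asked for, a point or a joint stands for the part that bears it (a point fixed in the world has none). Each returns a list of dicts, best first, with "p" (0 to 1); they miss things now and then, are a little off and sometimes report something else, mostly with a low value. They report only what shows in the picture. A call takes as long as a camera call. They do not tell look-alikes from the thing itself.
- env.search_frame(thing, camera): "rect" ([centre column, centre row, width, height] as shares, 0 to 1, of the picture: columns of its width, rows of its height, round what is visible of it).
- env.masks_of(thing, camera): "pixels" (384x512 bool, what is visible of it) and "rect" ([centre column, centre row, width, height] as shares, 0 to 1, of the picture: columns of its width, rows of its height, round what is visible of it).
- env.tip_of(thing, camera): "point" ([column, row] as shares, 0 to 1, of the picture: columns of its width, rows of its height: a listed point, or the origin of a listed thing).
The state is a dict: "t": time; "q": joint angles; "qvel": joint speeds; "tau": joint torques, N m; "position": TCP position; "tcp_rot": TCP orientation; "ft_force": force on the tool from outside, world axes, zero at the start; "moment": the same for the moment, N m; "gripper_width": finger opening in m; "grasp_force": force on a finger pad.
Only numpy, scipy, OpenCV 4.12 (cv2) and the standard library are available. Lean on these libraries where they do the work, as an engineer would, in place of code of your own. Each camera call takes 0.05 s, during which the arm holds its last target. There are 200 camera calls.

## Working session

There is one attempt and no reset: what is moved stays moved. The work goes in short steps, Python scripts to look and compute and a tool call to move; the robot and the scene stay as the last step left them, time stands still between calls to the robot, and variables do not carry over. Pictures are saved under pics/ and viewed, at most 10 in all, crops included, and the job is handed in when it is done.

Besides the shell and the picture viewer there is one more tool, called after ">>>" as name(argument=value, ...) on one line, values as JSON. carry_out: Moves the arm, as the interface text tells. Its arguments: {"type":"object","properties":{"increments":{"type":"array"},"fingers":{"type":"number"},"grip_force":{"type":"number"}},"required":["increments"]}

```bash
mkdir -p pics
cat > h.py <<'E'
import numpy as np, cv2, pickle
from rig import env
from scipy.spatial.transform import Rotation as Ro
def cap(n):
    c=env.read_camera(n); return c
def cloud(c):
    K=np.array(c["camera_matrix"]);z=c["range_z"];h,w=z.shape
    u,v=np.meshgrid(np.arange(w),np.arange(h))
    k=float(c["k1"])
    xd=(u-K[0,2])/K[0,0]; yd=(v-K[1,2])/K[1,1]
    x,y=xd.copy(),yd.copy()
    for _ in range(15):
        s=1+k*(x*x+y*y); x=xd/s;y=yd/s
    P=np.stack([x*z,y*z,z],-1)
    W=(P-np.array(c["t"]))@np.array(c["R"])
    W[z==0]=np.nan
    return W
def save(c,n,crop=None,s=1):
    im=c["color"][...,::-1]
    if crop: a,b,d,e=crop; im=im[b:e,a:d]
    cv2.imwrite(n,cv2.resize(im,None,fx=s,fy=s,interpolation=cv2.INTER_CUBIC))
E
python3 - <<'E'
from h import *
ims=[]
for n in ["scene","top"]:
    c=cap(n); pickle.dump(c,open(n+".pkl","wb")); save(c,f"pics/{n}0.png",s=1.5)
    W=cloud(c)
    for th in ["brass_plate","steel_plate","hanging_rack","ratchet_vise","lever_knob","jaw_pad"]:
        for m in env.masks_of(th,n):
            p=m["pixels"]; w=W[p]; w=w[~np.isnan(w[:,0])]
            r=np.array(m["rect"])*[512,384,512,384]
            print(n,th,round(m["p"],2),r.round().astype(int),np.median(w,0).round(3) if len(w) else None, w.min(0).round(3) if len(w) else None,w.max(0).round(3) if len(w) else None)
print(env.get_state())
E
```

```text
scene brass_plate 0.91 [226 173  28  35] [0.486 0.277 0.09 ] [0.463 0.252 0.03 ] [0.511 0.305 0.124]
scene brass_plate 0.73 [125 201  44  45] [0.294 0.397 0.079] [0.262 0.362 0.001] [0.398 0.48  0.121]
scene steel_plate 0.95 [183 173  29  36] [0.424 0.353 0.087] [0.401 0.322 0.022] [0.527 0.421 0.122]
scene hanging_rack 0.87 [204 176  80  66] [0.47  0.339 0.016] [ 0.376  0.244 -0.119] [0.757 0.663 0.123]
scene hanging_rack 0.54 [225 169  31  33] [0.487 0.278 0.091] [ 0.457  0.245 -0.001] [0.655 0.43  0.124]
scene lever_knob 0.45 [369 202   6  21] [ 0.483 -0.064  0.145] [ 0.478 -0.071  0.117] [ 0.493 -0.055  0.168]
top brass_plate 0.78 [138 255  37  28] [0.301 0.395 0.116] [0.268 0.364 0.001] [0.333 0.435 0.122]
top brass_plate 0.69 [190 170  27  24] [0.485 0.282 0.118] [0.464 0.255 0.009] [0.511 0.324 0.124]
top steel_plate 0.78 [156 197  24  24] [0.425 0.356 0.117] [0.402 0.33  0.039] [0.449 0.385 0.124]
top hanging_rack 0.91 [170 179  86  87] [0.473 0.336 0.013] [ 0.381  0.243 -0.004] [0.58  0.447 0.125]
top ratchet_vise 0.65 [316 142  93  66] [0.567 0.022 0.1  ] [ 0.478 -0.088  0.
[... 206 characters left out ...]
7] [0.629 0.113 0.168]
{'t': 0.7, 'q': array([ 1.16703125e+00,  2.75825683e-01,  1.50488908e+00, -7.42134014e-06,
        1.36069139e+00, -1.21012756e-01]), 'qvel': array([-0.00059552, -0.00052382,  0.000324  , -0.0012865 , -0.00043071,
        0.00194591]), 'tau': array([ 1.92057429e-03, -4.04325914e+01, -2.37454087e+01,  7.02877063e-02,
        2.46498414e-02, -3.97130520e-05]), 'position': array([0.16045522, 0.55219915, 0.2055398 ]), 'tcp_rot': array([2.76930267e-05, 1.40904914e-01, 9.90023129e-01, 8.91174577e-05]), 'ft_force': array([ 0.36347812, -0.82262768, -0.78257895]), 'moment': array([-0.00028271, -0.04273914,  0.00382265]), 'grasp_force': 0.0, 'gripper_width': 0.09412994395794566}
```

View pics/scene0.png

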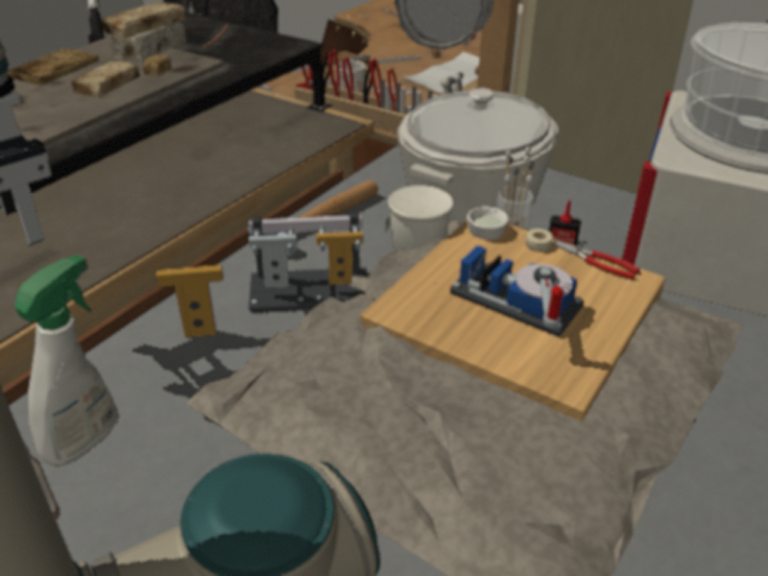

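View pics/top0.png

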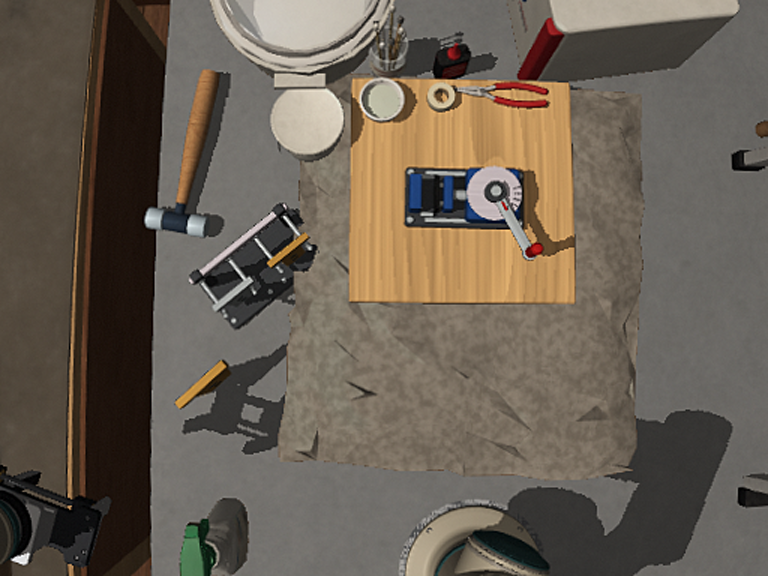

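The scene and top pictures show:
- The wanted smaller brass plate hangs on the rack at scene (227,173), top (190,168).
- The larger brass T look-alike stands alone at scene (127,200), top (134,256).
- The steel plate hangs in the rack's other place at scene (183,173).
- The vise is at top (310,131), with its red knob at (357,166).

The other red things are the bottle at (376,155) in the scene, and the pliers. Next I'll check the sizes and fit the poses.

Run:
```python
from h import *
c=pickle.load(open("top.pkl","rb"));W=cloud(c)
s=pickle.load(open("scene.pkl","rb"));save(s,"pics/crop.png",(95,125,265,235),4)
def rect(lo,hi,nm):
    m=np.all((W>lo)&(W<hi),-1);p=W[m]
    r=cv2.minAreaRect((p[:,:2]*1000).astype(np.float32)); print(nm,m.sum(),np.round(r[0],1),np.round(r[1],1),round(r[2],1),"z",np.median(p[:,2]).round(4))
    return p
hsv=cv2.cvtColor(c["color"],cv2.COLOR_RGB2HSV)
rect([.455,.245,.112],[.52,.318,.135],"brass small")
p=rect([.455,.245,.112],[.52,.318,.135],"")
rect([.25,.35,.11],[.35,.44,.135],"brass big")
rect([.39,.32,.112],[.455,.39,.135],"steel")
rect([.4,.25,.005],[.6,.45,.02],"rack base")
rect([.4,.2,.1125],[.6,.45,.13],"rack+all top")
rect([.45,-.12,.135],[.52,-.03,.2],"knob")
rect([.5,-.1,.058],[.65,.13,.07],"vise base")
rect([.5,.03,.09],[.65,.13,.115],"jaws")
rect([.53,-.12,.115],[.65,.03,.2],"dial")
```

```text
brass small 191 [483.4 276.7] [25.7 69.4] 39.3 z 0.119
 191 [483.4 276.7] [25.7 69.4] 39.3 z 0.119
brass big 276 [298.7 401.1] [14.4 92. ] 43.8 z 0.1168
steel 190 [420.4 353.1] [25.8 69.3] 39.6 z 0.1188
rack base 2621 [500.  349.6] [199.8 199.1] 0.0 z 0.0125
rack+all top 782 [473.5 332. ] [ 81.1 174.5] 39.3 z 0.118
knob 73 [488.4 -62.7] [16.1 15.9] 45.0 z 0.1609
vise base 1106 [576.8  23.3] [180.1  91. ] 89.2 z 0.0641
jaws 449 [577.   69.7] [77.4 51.3] 89.5 z 0.1012
dial 206 [560.9 -25.5] [70.7 29.1] 37.4 z 0.1173
```

View pics/crop.png

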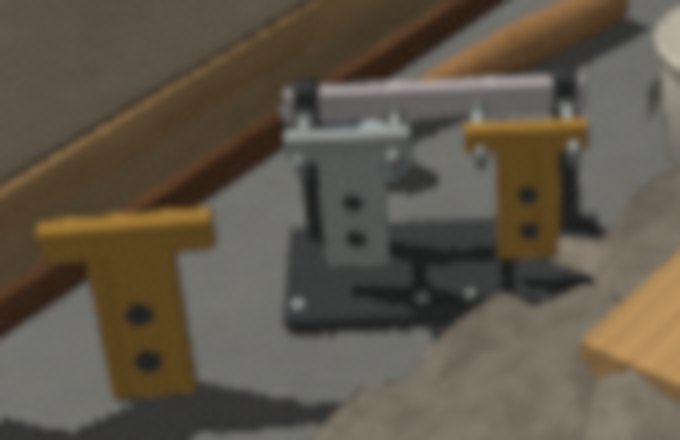

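The close crop confirms it: the hanging brass plate is 70 mm wide, and the free-standing one is 92 mm wide and so the look-alike. Heights agree too: plate top 0.119 and vise base top 0.064. Next comes the approach.

```bash
cat >> h.py <<'E'
def go(pos,yaw_y,p0=None,q0=None):
    "increment (cm, deg) from the current pose to TCP pos, tool down, tool y at world angle yaw_y(deg)"
    s=env.get_state(); p0=s["position"] if p0 is None else np.array(p0); q=s["tcp_rot"] if q0 is None else q0
    R0=Ro.from_quat([q[1],q[2],q[3],q[0]])
    a=np.radians(yaw_y); y=np.array([np.cos(a),np.sin(a),0]); z=np.array([0,0,-1.]); x=np.cross(y,z)
    R1=Ro.from_matrix(np.stack([x,y,z],1))
    print("inc",np.round(R0.inv().apply(np.array(pos)-p0)*100,2),np.round(np.degrees((R0.inv()*R1).as_rotvec()),2))
E
python3 - <<'E'
from h import *
c=pickle.load(open("top.pkl","rb"));W=cloud(c);hsv=cv2.cvtColor(c["color"],cv2.COLOR_RGB2HSV)
m=(hsv[...,1]>110)&(hsv[...,0]>8)&(hsv[...,0]<28)&np.all((W>[.45,.24,.11])&(W<[.53,.33,.13]),-1)
r=cv2.minAreaRect((W[m][:,:2]*1000).astype(np.float32));print(m.sum(),r)
b=np.all((W>[.05,.3,.05])&(W<[.25,.5,.4]),-1);print("bottle",W[b].min(0),W[b].max(0))
go([.483,.277,.24],39.4)
w=cap("wrist");print(np.array(w["camera_matrix"]),w["k1"]);
s=env.get_state();q=s["tcp_rot"];R=Ro.from_quat([q[1],q[2],q[3],q[0]])
C=-np.array(w["R"]).T@np.array(w["t"]);print("cam in tool",R.inv().apply(C-s["position"]),"axis",R.inv().apply(np.array(w["R"])[2]))
E
```

```text
174 ((488.67559814453125, 281.0260925292969), (11.234644889831543, 69.30774688720703), 40.351680755615234)
bottle [0.05025181 0.34928638 0.05000193] [0.17949606 0.49996891 0.34955038]
inc [-38.65 -17.43  -3.45] [ 1.00e-02 -0.00e+00  3.44e+01]
[[266.66184453   0.         256.50017291]
 [  0.         266.66184453 189.78026551]
 [  0.           0.           1.        ]] 0.015365114247278289
cam in tool [ 0.07504422 -0.00092063 -0.17936527] axis [-2.55258848e-01 -1.63619533e-05  9.66872753e-01]
```

Careful with the scale: shifts go in shares of 75 cm and turns go in shares of 180 degrees. That gives: -38.3 cm / 75 = -0.5107, -34.9 cm / 75 = -0.4653, 34.4 degrees / 180 = 0.1911.

>>> carry_out(increments=[[[-0.0467,-0.0213,-0.0267],[0,0,0.0167]],[[-0.1,-0.0453,-0.0467],[0,0,0.0444]],[[-0.1533,-0.0693,-0.0467],[0,0,0.0722]],[[-0.2067,-0.0933,-0.0467],[0,0,0.1]],[[-0.2573,-0.116,-0.0467],[0,0,0.1278]],[[-0.3093,-0.14,-0.0467],[0,0,0.1556]],[[-0.36,-0.1627,-0.0467],[0,0,0.1778]],[[-0.4133,-0.1867,-0.0467],[0,0,0.1911]],[[-0.4653,-0.2093,-0.0467],[0,0,0.1911]],[[-0.5107,-0.2307,-0.0467],[0,0,0.1911]]], fingers=4.0)

```text
t: 1.58
position: [0.4733, 0.2846, 0.2407]
tcp_rot: [0.0, 0.427, 0.904, 0.0]
ft_force: [0.4, 0.5, -0.1]
gripper_width: 0.0405
grasp_force: 0.0
```

Run:
```python
from h import *
print(env.get_state()["position"],env.get_state()["tcp_rot"])
c=cap("wrist");pickle.dump(c,open("w1.pkl","wb"));W=cloud(c);save(c,"pics/w1.png",s=1.2);hsv=cv2.cvtColor(c["color"],cv2.COLOR_RGB2HSV)
m=(hsv[...,1]>110)&(hsv[...,0]>8)&(hsv[...,0]<28)&np.all((W>[.44,.23,.112])&(W<[.54,.33,.13]),-1)
r=cv2.minAreaRect((W[m][:,:2]*1000).astype(np.float32));print(m.sum(),r,np.median(W[m],0))
go([.4887,.281,.0885],39.8)
```

```text
[0.47331011 0.28463969 0.2407421 ] [1.65139659e-04 4.27463186e-01 9.04032664e-01 3.74255335e-04]
478 ((487.59808349609375, 281.05584716796875), (9.537212371826172, 69.56502532958984), 39.623321533203125) [0.48564598 0.28326109 0.11929965]
inc [-0.25  0.76 15.18] [ 0.1   0.49 -0.71]
```

View pics/w1.png

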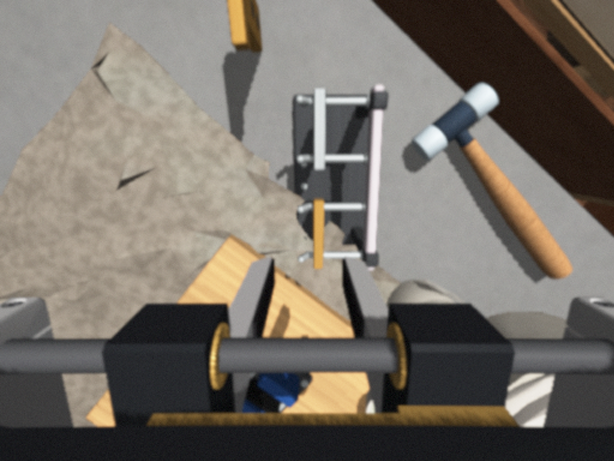

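The wrist picture shows the brass plate on its prongs at (318,233)/1.2, with the steel plate behind it at (319,128)/1.2. The centre measures (488,281), which agrees with the top camera. I'll go down and grip.

Scaled: 15.2 cm / 75 = 0.2027, -0.35 cm / 75 = -0.0047.

>>> carry_out(increments=[[[-0.0047,0.0093,0.0333],[0,0,0]],[[-0.0047,0.0093,0.08],[0,0,0]],[[-0.0047,0.0093,0.12],[0,0,0]],[[-0.0047,0.0093,0.16],[0,0,0]],[[-0.0047,0.0093,0.1867],[0,0,0]],[[-0.0047,0.0093,0.2027],[0,0,0]],[[-0.0047,0.0093,0.2027],[0,0,0]],[[-0.0047,0.0093,0.2027],[0,0,0]]])

```text
t: 2.3
position: [0.4792, 0.288, 0.0881]
tcp_rot: [-0.0, 0.427, 0.904, -0.0]
ft_force: [-0.4, -0.3, 1.7]
gripper_width: 0.0398
grasp_force: 0.0
```

>>> carry_out(increments=[[[0,0,0],[0,0,0]],[[0,0,0],[0,0,0]],[[0,0,0],[0,0,0]],[[0,0,0],[0,0,0]],[[0,0,0],[0,0,0]],[[0,0,0],[0,0,0]]], fingers=0, grip_force=25)

```text
t: 2.8
position: [0.4803, 0.2884, 0.0893]
tcp_rot: [0.001, 0.427, 0.904, 0.001]
ft_force: [0.1, 0.5, 3.0]
gripper_width: 0.0094
grasp_force: 25.0
```

The grip is 10 mm off-centre along the crossbar because the earlier row wasn't fully reached. I'll open, shift and regrip.

Scaled: -1.05 cm / 75 = -0.014, -0.7 cm / 75 = -0.0093.

>>> carry_out(increments=[[[0,0,0],[0,0,0]],[[0,0,0],[0,0,0]],[[-0.0053,0,0],[0,0,0]],[[-0.0093,0,0],[0,0,0]],[[-0.014,0,0],[0,0,0]],[[-0.014,0,0],[0,0,0]],[[-0.014,0,0],[0,0,0]]], fingers=2.5)

```text
t: 3.38
position: [0.4865, 0.2795, 0.0884]
tcp_rot: [-0.0, 0.428, 0.904, -0.0]
ft_force: [-0.5, -0.2, -0.2]
gripper_width: 0.0249
grasp_force: 0.0
```

>>> carry_out(increments=[[[0,0,0],[0,0,0]],[[0,0,0],[0,0,0]],[[0,0,0],[0,0,0]],[[0,0,0],[0,0,0]],[[0,0,0],[0,0,0]]], fingers=0, grip_force=30)

```text
t: 3.8
position: [0.4863, 0.2799, 0.0885]
tcp_rot: [0.0, 0.427, 0.904, 0.0]
ft_force: [-0.2, -0.4, -1.5]
gripper_width: 0.0101
grasp_force: 30.0
```

>>> carry_out(increments=[[[0,0,-0.0067],[0,0,0]],[[0,0,-0.02],[0,0,0]],[[0,0,-0.04],[0,0,0]],[[0,0,-0.06],[0,0,0]],[[0,0,-0.08],[0,0,0]],[[0,0,-0.1067],[0,0,0]],[[0,0,-0.1333],[0,0,0]],[[0,0,-0.1467],[0,0,0]],[[0,0,-0.1467],[0,0,0]],[[0,0,-0.1467],[0,0,0]]])

```text
t: 4.63
position: [0.4862, 0.2798, 0.1988]
tcp_rot: [0.0, 0.427, 0.904, 0.0]
ft_force: [0.1, -0.4, -2.1]
gripper_width: 0.0099
grasp_force: 30.0
```

Run:
```python
from h import *
c=cap("scene");save(c,"pics/s2.png",(170,80,330,220),4)
s=env.get_state();print(s["position"],s["tcp_rot"],s["gripper_width"],s["grasp_force"])
W=cloud(c)
for n in ["scene"]:
  for m in env.masks_of("steel_plate",n)+env.masks_of("brass_plate",n):
    w=W[m["pixels"]];print(m["p"],np.nanmedian(w,0),np.nanmin(w,0),np.nanmax(w,0))
c=cap("top");pickle.dump(c,open("top2.pkl","wb"));W=cloud(c)
# vise fits
def rect(lo,hi,nm):
    m=np.all((W>lo)&(W<hi),-1);p=W[m]
    r=cv2.minAreaRect((p[:,:2]*1000).astype(np.float32));print(nm,m.sum(),np.round(r[0],1),np.round(r[1],1),round(r[2],1),"z",np.median(p[:,2]).round(4),np.round(np.percentile(p,[1,50,99],0),4).tolist())
rect([.5,-.1,.056],[.65,.13,.075],"base")
rect([.5,-.1,.08],[.65,.13,.112],"jaw-height")
for a,b in [(-.09,-.05),(-.05,-.02),(-.02,0),(0,.02),(.02,.04),(.04,.06),(.06,.08),(.08,.1),(.1,.12)]:
    m=np.all((W>[.5,a,.055])&(W<[.65,b,.2]),-1);p=W[m];print(a,m.sum(),np.percentile(p[:,2],[5,25,50,75,95]).round(3))
```

```text
[0.48560791 0.27949403 0.19779086] [-4.71932340e-04  4.27385804e-01  9.04069084e-01 -4.93184458e-04] 0.009609125940367209 29.99984309077263
0.61 [0.42357037 0.35365374 0.09004687] [0.40022994 0.32455824 0.0036232 ] [0.51611829 0.41383888 0.12294632]
0.9 [0.29402224 0.39640727 0.07912116] [ 0.26114044  0.36356618 -0.00041053] [0.43558594 0.48682195 0.12005825]
base 1210 [582.3  11.5] [212.4 109.8] 86.5 z 0.0644 [[0.5315, -0.0663, 0.0573], [0.5612, 0.0596, 0.0644], [0.6219, 0.1131, 0.0744]]
jaw-height 1592 [561.5  27.7] [162.2 112.2] 89.0 z 0.1028 [[0.5364, -0.052, 0.0831], [0.5755, 0.0131, 0.1028], [0.6135, 0.1082, 0.111]]
-0.09 171 [0.06  0.063 0.069 0.106 0.117]
-0.05 586 [0.066 0.103 0.106 0.115 0.117]
-0.02 406 [0.064 0.103 0.105 0.115 0.12 ]
0 383 [0.064 0.101 0.103 0.105 0.107]
0.02 421 [0.061 0.064 0.068 0.092 0.104]
0.04 340 [0.062 0.065 0.075 0.099 0.102]
0.06 382 [0.061 0.064 0.066 0.086 0.101]
0.08 337 [0.061 0.064 0.067 0.103 0.106]
0.1 257 [0.06  0.063 0.067 0.102 0.106]
```

View pics/s2.png

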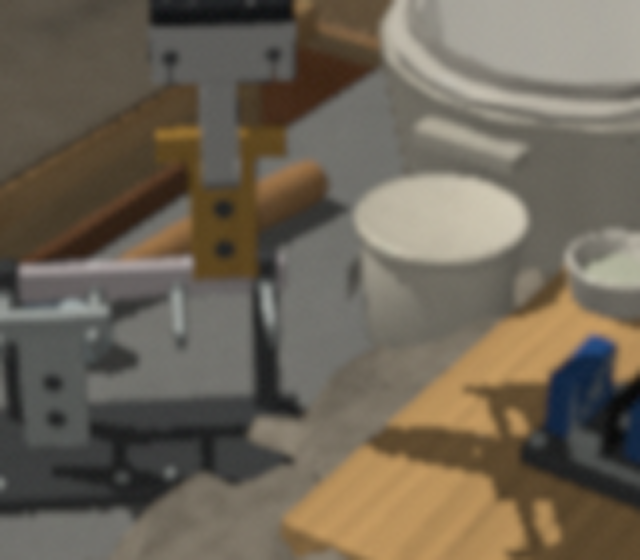

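The plate hangs straight and centred in the fingers, clear of the rack. The steel plate hasn't moved. I'll carry it over towards the vise and look there with the wrist camera.

```bash
python3 -c "
from h import *
go([.62,.083,.25],90)"
```

```text
inc [-23.72  -2.08  -5.31] [ -0.12  -0.11 -50.6 ]
```

Scaled: -23.7 cm / 75 = -0.316, -23.2 cm / 75 = -0.3093, -50.6 degrees / 180 = -0.2811.

>>> carry_out(increments=[[[-0.0267,-0.0027,-0.0267],[0,0,-0.0222]],[[-0.0667,-0.0053,-0.0533],[0,0,-0.05]],[[-0.1067,-0.0093,-0.0707],[0,0,-0.0833]],[[-0.1467,-0.0133,-0.0707],[0,0,-0.1167]],[[-0.1867,-0.016,-0.0707],[0,0,-0.15]],[[-0.2267,-0.02,-0.0707],[0,0,-0.1833]],[[-0.2667,-0.0227,-0.0707],[0,0,-0.2167]],[[-0.2933,-0.0253,-0.0707],[0,0,-0.25]],[[-0.3093,-0.0267,-0.0707],[0,0,-0.2722]],[[-0.316,-0.028,-0.0707],[0,0,-0.2811]]])

```text
t: 5.67
position: [0.6214, 0.081, 0.2497]
tcp_rot: [-0.001, -0.0, 1.0, -0.0]
ft_force: [-0.4, 0.0, -1.7]
gripper_width: 0.0096
grasp_force: 30.0
```

>>> carry_out(increments=[[[0,0,0],[0,0,0]],[[0,0,0],[0,0,0]],[[0,0,0],[0,0,0]],[[0,0,0],[0,0,0]]])

```text
t: 6.0
position: [0.6199, 0.084, 0.2512]
tcp_rot: [-0.0, -0.0, 1.0, 0.0]
ft_force: [0.1, 0.1, -2.6]
gripper_width: 0.0097
grasp_force: 30.0
```

Run:
```python
from h import *
s=env.get_state();print(s["position"],s["tcp_rot"],s["gripper_width"])
c=cap("wrist");pickle.dump(c,open("w2.pkl","wb"));save(c,"pics/w2.png",s=1.5);W=cloud(c)
for m in env.masks_of("jaw_pad","wrist")+env.masks_of("lever_knob","wrist")+env.masks_of("ratchet_vise","wrist"):
    w=W[m["pixels"]];print(m["p"],np.array(m["rect"])*[512,384,512,384],np.nanmedian(w,0),np.nanpercentile(w,[2,98],0).round(4).tolist())
```

```text
[0.61993058 0.08399136 0.25121379] [-3.58298059e-04 -1.53097828e-04  9.99999911e-01  1.60270913e-04] 0.009734164259741123
0.62 [243.712  146.2656   7.7824  45.696 ] [0.57373768 0.06707524 0.09936355] [[0.5524, 0.0595, 0.0668], [0.5986, 0.0707, 0.1014]]
0.72 [108.4416  59.2128  36.7104  27.6096] [ 0.4893463  -0.0579826   0.15459754] [[0.4803, -0.0696, 0.1152], [0.4953, -0.0547, 0.1646]]
0.58 [438.9376  67.3152 146.1248 133.5936] [0.4801249  0.32549601 0.01281392] [[0.3978, 0.2539, 0.0051], [0.5528, 0.407, 0.118]]
0.91 [185.9584 112.8576 188.5184 131.712 ] [0.56514945 0.01606457 0.10306512] [[0.4863, -0.0611, 0.0624], [0.6156, 0.107, 0.1611]]
```

View pics/w2.png

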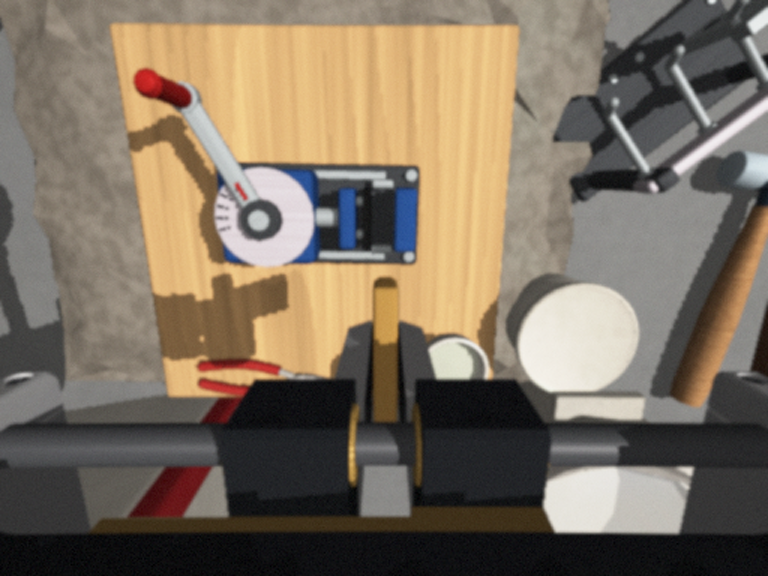

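The vise, its lever at home and the knob (at (150,83)/1.5) are in clear view. The pocket lies at about (382,215)/1.5, between the pad and the blue fixed jaw. Next is a fine fit of the jaws.

Run:
```python
from h import *
c=pickle.load(open("w2.pkl","rb"));W=cloud(c);hsv=cv2.cvtColor(c["color"],cv2.COLOR_RGB2HSV)
m=np.all((W>[.545,.03,.055])&(W<[.605,.125,.12]),-1)
h=m&(W[...,2]>.096)
for row in range(125,170,8):
    r=[(u,round(W[row,u,1]*1000),round(W[row,u,2]*1000),int(hsv[row,u,0]),int(hsv[row,u,2])) for u in range(218,284) ]
    print(row, round(float(np.nanmedian(W[row,262:276,0]))*1,3), " ".join(f"{a[1]}/{a[2]}" for a in r))
def rect(mm,nm):
    p=W[mm];r=cv2.minAreaRect((p[:,:2]*1000).astype(np.float32));print(nm,mm.sum(),np.round(r[0],1),np.round(r[1],1),round(r[2],2))
rect(h&(W[...,1]>.09),"fixed jaw"); rect(h&(W[...,1]>.058)&(W[...,1]<.085),"pad")
# base region at z .064
lab=np.all((W>[.5,-.1,.0585],)&(W<[.65,.13,.12]),-1).astype(np.uint8)
n,l,st,_=cv2.connectedComponentsWithStats(lab);k=1+np.argmax(st[1:,4]);rect((l==k)&(W[...,1]>.01),"base+");
# dial circle
d=np.all((W>[.5,-.1,.112])&(W<[.65,.06,.125]),-1)&(hsv[...,1]<60)&(hsv[...,2]>150)
p=(W[d][:,:2]*1000).astype(np.float32);print("dial",cv2.minEnclosingCircle(p),np.median(W[d],0))
kn=np.all((W>[.46,-.09,.12])&(W<[.51,-.03,.18]),-1);
t=kn&(W[...,2]>.1600);p=(W[t][:,:2]*1000).astype(np.float32);print("knob top",cv2.minEnclosingCircle(p),W[t][:,2].max())
```

```text
125 0.551 32/63 33/63 35/65 36/65 37/65 39/64 40/65 41/64 43/65 48/97 49/97 50/98 51/97 52/97 54/97 55/98 56/97 57/89 57/78 57/64 59/64 60/64 61/64 63/64 64/64 67/97 68/94 69/93 70/87 71/64 72/65 73/62 75/65 76/64 77/64 79/63 80/65 81/64 83/64 84/64 85/64 87/64 88/64 89/64 91/63 92/79 93/97 94/103 95/101 96/101 97/101 98/101 100/102 101/102 102/102 103/102 104/103 106/101 109/64 111/65 112/62 114/61 116/50 117/50 119/49 120/49
133 0.56 32/64 33/63 34/64 36/65 37/65 38/64 40/63 45/97 47/101 48/101 49/101 50/100 51/100 53/100 54/99 55/100 56/100 57/100 58/97 59/86 60/87 61/87 63/86 64/88 66/100 67/99 68/100 69/100 71/99 71/64 72/64 73/64 75/64 76/64 77/64 79/65 80/66 81/63 83/64 84/64 85/63 87/65 88/63 89/65 91/71 91/103 92/103 94/105 95/104 96/104 97/104 98/104 100/104 101/105 102/104 103/103 104/105 106/103 107/103 108/103 112/62 115/50 116/50 118/48 119/49 120/50
141 0.57 35/88 36/89 37/89 39/89 40/88 41/89 42/88 44/89 46/100 47/99 49/99 50/100 51/100 52/100 53/99 55/100 56/100 57/100 58/98 59/87 58/65 60/64 61/64 62/64 66/101 67/101 68/98 69/100 71/100 71/64 72/65 73/63 75/64 76/66
[... 1204 characters left out ...]
8 53/99 54/98 55/100 56/98 55/65 56/64 58/63 59/63 61/65 62/64 65/100 66/99 68/99 69/100 69/64 70/64 72/76 73/76 75/75 76/76 77/76 79/76 80/76 81/76 83/75 84/76 85/77 87/77 88/75 90/64 90/100 91/103 93/103 94/105 95/104 96/105 98/105 99/103 100/104 101/105 103/103 104/105 105/104 106/103 108/103 112/63 114/51 116/50 117/49 119/51 120/50 122/50
fixed jaw 626 [576.6  99.5] [17.8 51.2] 88.52
pad 223 [576.2  64.3] [12.5 49.8] 89.26Traceback (most recent call last):
  File "<stdin>", line 13, in <module>
cv2.error: OpenCV(4.12.0) /io/opencv/modules/imgproc/src/connectedcomponents.cpp:5623: error: (-215:Assertion failed) L.channels() == 1 && I.channels() == 1 in function 'connectedComponents_sub1'
```

The pocket is centred at (0.5765, 0.081), with faces at y = 0.071 and 0.091 (gap 20 mm as stated), floor z = 0.064 and yaw about -1.4°.

Scaled: 7.5 cm / 75 = 0.1, 6.5 cm / 75 = 0.0867, 1.4 degrees / 180 = 0.0078.

>>> carry_out(increments=[[[0.0267,-0.002,0],[0,0,0.0078]],[[0.058,-0.004,0],[0,0,0.0078]],[[0.058,-0.004,0.0267],[0,0,0.0078]],[[0.058,-0.004,0.06],[0,0,0.0078]],[[0.058,-0.004,0.0867],[0,0,0.0078]],[[0.058,-0.004,0.1],[0,0,0.0078]],[[0.058,-0.004,0.1],[0,0,0.0078]],[[0.058,-0.004,0.1],[0,0,0.0078]],[[0.058,-0.004,0.1],[0,0,0.0078]]])

```text
t: 6.95
position: [0.5781, 0.0804, 0.1778]
tcp_rot: [0.001, 0.012, 1.0, 0.0]
ft_force: [0.4, -1.2, -1.6]
gripper_width: 0.0098
grasp_force: 30.0
```

Scaled: 5.1 cm / 75 = 0.068, 4.7 cm / 75 = 0.0627.

>>> carry_out(increments=[[[0.0013,0.0007,0.0133],[0,0,0]],[[0.0013,0.0007,0.0267],[0,0,0]],[[0.0013,0.0007,0.04],[0,0,0]],[[0.0013,0.0007,0.0533],[0,0,0]],[[0.0013,0.0007,0.0627],[0,0,0]],[[0.0013,0.0007,0.068],[0,0,0]],[[0.0013,0.0007,0.068],[0,0,0]],[[0.0013,0.0007,0.068],[0,0,0]]])

```text
t: 7.62
position: [0.576, 0.0808, 0.1252]
tcp_rot: [-0.0, 0.012, 1.0, 0.0]
ft_force: [-0.6, -0.0, -1.6]
gripper_width: 0.0098
grasp_force: 30.0
```

Run:
```python
from h import *
s=env.get_state();print(s["position"],s["ft_force"])
c=cap("scene");save(c,"pics/s3.png",(290,110,410,230),4)
```

```text
[0.5759685  0.08083002 0.12519198] [-0.59108247 -0.01817181 -1.57557017]
```

View pics/s3.png

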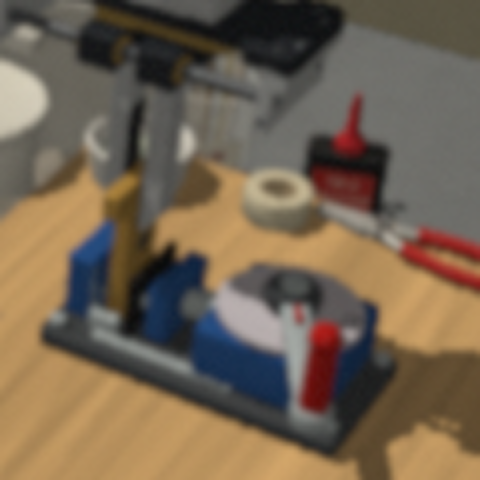

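The plate is upright between the pad and the fixed jaw, about 1–2 mm above the floor. I'll lower it and let go.

Scaled: 0.18 cm / 75 = 0.0024, 0.1 cm / 75 = 0.0013.

>>> carry_out(increments=[[[0,0,0.0013],[0,0,0]],[[0,0,0.0024],[0,0,0]],[[0,0,0.0024],[0,0,0]],[[0,0,0.0024],[0,0,0]]])

```text
t: 8.0
position: [0.576, 0.0809, 0.1239]
tcp_rot: [0.0, 0.012, 1.0, 0.0]
ft_force: [-0.3, 0.2, -2.7]
gripper_width: 0.0096
grasp_force: 30.0
```

>>> carry_out(increments=[[[0,0,0],[0,0,0]],[[0,0,0],[0,0,0]],[[0,0,0],[0,0,0]],[[0,0,0],[0,0,0]]], fingers=3.2)

```text
t: 8.33
position: [0.5762, 0.0808, 0.124]
tcp_rot: [0.0, 0.012, 1.0, 0.0]
ft_force: [0.7, 0.1, -0.3]
gripper_width: 0.0308
grasp_force: 0.0
```

Scaled: -12 cm / 75 = -0.16, -9 cm / 75 = -0.12.

>>> carry_out(increments=[[[0,0,-0.0133],[0,0,0]],[[0,0,-0.04],[0,0,0]],[[0,0,-0.08],[0,0,0]],[[0,0,-0.12],[0,0,0]],[[0,0,-0.16],[0,0,0]],[[0,0,-0.16],[0,0,0]],[[0,0,-0.16],[0,0,0]]])

```text
t: 8.92
position: [0.5772, 0.0809, 0.2465]
tcp_rot: [0.003, 0.012, 1.0, 0.0]
ft_force: [0.1, 0.0, -0.5]
gripper_width: 0.0319
grasp_force: 0.0
```

Run:
```python
from h import *
c=cap("wrist");W=cloud(c);hsv=cv2.cvtColor(c["color"],cv2.COLOR_RGB2HSV)
m=(hsv[...,1]>110)&(hsv[...,0]>8)&(hsv[...,0]<28)&np.all((W>[.52,.06,.14])&(W<[.63,.11,.165]),-1)
if m.sum()>5:
    r=cv2.minAreaRect((W[m][:,:2]*1000).astype(np.float32));print("plate",m.sum(),r,np.median(W[m],0))
c=cap("top");W=cloud(c);hsv=cv2.cvtColor(c["color"],cv2.COLOR_RGB2HSV)
kn=np.all((W>[.46,-.09,.12])&(W<[.51,-.03,.18]),-1)&((hsv[...,0]<8)|(hsv[...,0]>172))&(hsv[...,1]>120)
t=kn&(W[...,2]>.155);print("knob",t.sum(),cv2.minEnclosingCircle((W[t][:,:2]*1000).astype(np.float32)),np.median(W[t],0),W[kn][:,2].max())
c=pickle.load(open("w2.pkl","rb"));W=cloud(c);hsv=cv2.cvtColor(c["color"],cv2.COLOR_RGB2HSV)
kn=np.all((W>[.46,-.09,.12])&(W<[.51,-.03,.18]),-1)
t=kn&(W[...,2]>.158);print("knob w2",t.sum(),cv2.minEnclosingCircle((W[t][:,:2]*1000).astype(np.float32)),W[t][:,2].max())
d=np.all((W>[.5,-.1,.110])&(W<[.65,.06,.135]),-1)&(hsv[...,1]<60)&(hsv[...,2]>150)
print("dial",cv2.minEnclosingCircle((W[d][:,:2]*1000).astype(np.float32)))
hub=np.all((W>[.54,-.05,.120])&(W<[.61,.02,.16]),-1)
print("hub",hub.sum(),cv2.minAreaRect((W[hub][:,:2]*1000).astype(np.float32)),W[hub][:,2].max())
```

```text
plate 626 ((575.1243896484375, 80.19522094726562), (9.850415229797363, 68.97016906738281), 88.75409698486328) [0.57353524 0.08037672 0.15377529]
knob 52 ((488.52703857421875, -62.11797332763672), 8.172142028808594) [ 0.48869285 -0.06111098  0.16259351] 0.16619679007307173
knob w2 304 ((488.422119140625, -62.64665985107422), 8.998931884765625) 0.16576083174350398
dial ((541.9342041015625, -32.44084167480469), 52.208709716796875)
hub 73 ((574.6367797851562, -14.355302810668945), (13.829842567443848, 14.757101058959961), 71.19963836669922) 0.12205860257824722
```

The plate stands in the pocket: centre (575, 80), square, top at 0.154 as it should be. Next is the knob. It measures (488, -62.4) and the pivot (574.6, -14), which gives a radius of about 99 mm, as expected.

```bash
python3 -c "
from h import *
print(env.get_state()['q'])
go([.488,-.0623,.21],88.6+60);go([.488,-.0623,.21],-30)"
```

```text
[ 1.97460765e-02  2.67436255e-01  1.42372661e+00  6.00764436e-05
  1.45139101e+00 -1.52651139e+00]
inc [  8.38 -14.52   3.33] [ 3.000e-02 -5.000e-02 -6.001e+01]
inc [  8.38 -14.52   3.33] [-6.0000e-02 -3.0000e-02  1.1859e+02]
```

Scaled: -14.5 cm / 75 = -0.1933, -14.3 cm / 75 = -0.1907, 60 degrees / 180 = 0.3333.

>>> carry_out(increments=[[[0.0067,-0.0133,0],[0,0,0.0333]],[[0.02,-0.0333,0],[0,0,0.0722]],[[0.0333,-0.06,0],[0,0,0.1111]],[[0.0467,-0.0867,0],[0,0,0.15]],[[0.06,-0.1133,0],[0,0,0.1889]],[[0.0733,-0.14,0],[0,0,0.2278]],[[0.0867,-0.16,0],[0,0,0.2667]],[[0.1,-0.18,0],[0,0,0.3056]],[[0.1093,-0.1907,0],[0,0,0.3333]],[[0.112,-0.1933,0],[0,0,0.3333]]], fingers=5)

```text
t: 9.85
position: [0.4863, -0.063, 0.2421]
tcp_rot: [-0.002, 0.512, 0.859, -0.001]
ft_force: [0.5, 0.3, -0.1]
gripper_width: 0.0504
grasp_force: 0.0
```

Scaled: 58.6 degrees / 180 = 0.3256.

>>> carry_out(increments=[[[0,0,0],[0,0,0.0389]],[[0,0,0],[0,0,0.0778]],[[0,0,0],[0,0,0.1167]],[[0,0,0],[0,0,0.1556]],[[0,0,0],[0,0,0.1944]],[[0,0,0],[0,0,0.2333]],[[0,0,0],[0,0,0.2722]],[[0,0,0],[0,0,0.3111]],[[0,0,0],[0,0,0.3256]],[[0,0,0],[0,0,0.3256]]])

```text
t: 10.68
position: [0.4881, -0.0614, 0.2425]
tcp_rot: [-0.001, 0.866, 0.501, -0.001]
ft_force: [0.2, 0.8, -0.6]
gripper_width: 0.05
grasp_force: 0.0
```

Run:
```python
from h import *
s=env.get_state();print(s["position"],s["tcp_rot"],s["q"])
go([.488,-.0623,.128],-30)
c=cap("wrist");save(c,"pics/w4.png",s=1);W=cloud(c);hsv=cv2.cvtColor(c["color"],cv2.COLOR_RGB2HSV)
kn=np.all((W>[.46,-.09,.12])&(W<[.51,-.03,.18]),-1)&((hsv[...,0]<8)|(hsv[...,0]>172))&(hsv[...,1]>120)
t=kn&(W[...,2]>.155);print("knob",t.sum(),cv2.minEnclosingCircle((W[t][:,:2]*1000).astype(np.float32)))
```

```text
[ 0.48810927 -0.06137411  0.24250329] [-9.93679073e-04  8.65536124e-01  5.00845130e-01 -6.21975068e-04] [-2.67034582e-01  1.31047524e-01  1.60355811e+00  5.18210527e-04
  1.40927514e+00  2.54527181e-01]
inc [-0.08  0.06 11.45] [-0.13  0.    0.11]
knob 191 ((488.245849609375, -61.80173110961914), 7.879728317260742)
```

Aligned to within a millimetre. I'll go down and pinch the knob.

Scaled: 11.5 cm / 75 = 0.1533, 11 cm / 75 = 0.1467.

>>> carry_out(increments=[[[0,0,0.04],[0,0,0]],[[0,0,0.08],[0,0,0]],[[0,0,0.12],[0,0,0]],[[0,0,0.1467],[0,0,0]],[[0,0,0.1533],[0,0,0]],[[0,0,0.1533],[0,0,0]],[[0,0,0.1533],[0,0,0]]])

```text
t: 11.32
position: [0.4891, -0.0621, 0.1292]
tcp_rot: [0.0, 0.866, 0.501, 0.0]
ft_force: [0.6, 0.5, -0.6]
gripper_width: 0.05
grasp_force: 0.0
```

>>> carry_out(increments=[[[0,0,0],[0,0,0]],[[0,0,0],[0,0,0]],[[0,0,0],[0,0,0]],[[0,0,0],[0,0,0]],[[0,0,0],[0,0,0]],[[0,0,0],[0,0,0]]], fingers=0, grip_force=30)

```text
t: 11.82
position: [0.4891, -0.0624, 0.1291]
tcp_rot: [0.001, 0.866, 0.5, 0.001]
ft_force: [-0.2, -0.7, -0.2]
gripper_width: 0.0155
grasp_force: 30.0
```

Run:
```python
from h import *
s=env.get_state();p=s["position"];q=s["tcp_rot"];R=Ro.from_quat([q[1],q[2],q[3],q[0]])
print(p,s["ft_force"],s["gripper_width"],s["grasp_force"])
P=np.array([.5745,-.0140]);v=p[:2]-P;r=np.hypot(*v);a0=np.degrees(np.arctan2(v[1],v[0]));print("r",r,"ang",a0)
for d in range(5,66,5):
    a=np.radians(a0+d);t=np.append(P+r*np.array([np.cos(a),np.sin(a)]),p[2]);print(d,np.round(R.inv().apply(t-p)*100,2),t.round(4))
```

```text
[ 0.48910315 -0.06240484  0.12912879] [-0.20153139 -0.69196136 -0.17910581] 0.015513569668593989 30.014625093899667
r 0.09816135290748175 ang -150.45446979354594
5 [-0.4   0.76  0.  ] [ 0.4936 -0.0697  0.1291]
10 [-0.74  1.54  0.  ] [ 0.4988 -0.0765  0.1291]
15 [-1.    2.36  0.  ] [ 0.5045 -0.0829  0.1291]
20 [-1.19  3.19  0.01] [ 0.5108 -0.0887  0.1291]
25 [-1.31  4.04  0.01] [ 0.5176 -0.094   0.1291]
30 [-1.35  4.9   0.01] [ 0.5247 -0.0986  0.1291]
35 [-1.32  5.75  0.01] [ 0.5323 -0.1026  0.1291]
40 [-1.22  6.6   0.01] [ 0.5402 -0.106   0.1291]
45 [-1.04  7.44  0.01] [ 0.5483 -0.1086  0.1291]
50 [-0.79  8.26  0.02] [ 0.5567 -0.1105  0.1291]
55 [-0.47  9.05  0.02] [ 0.5652 -0.1117  0.1291]
60 [-0.08  9.82  0.02] [ 0.5737 -0.1122  0.1291]
65 [ 0.38 10.54  0.02] [ 0.5823 -0.1119  0.1291]
```

Scaled: 7.45 cm / 75 = 0.0993, -1.2 cm / 75 = -0.016.

>>> carry_out(increments=[[[-0.0053,0.0101,0],[0,0,0]],[[-0.01,0.0205,0],[0,0,0]],[[-0.0133,0.0315,0],[0,0,0]],[[-0.016,0.0427,0],[0,0,0]],[[-0.0173,0.054,0],[0,0,0]],[[-0.0183,0.0653,0],[0,0,0]],[[-0.018,0.0767,0],[0,0,0]],[[-0.0167,0.088,0],[0,0,0]],[[-0.0147,0.0993,0],[0,0,0]],[[-0.0147,0.0993,0],[0,0,0]]])

```text
t: 12.65
position: [0.5485, -0.1099, 0.129]
tcp_rot: [0.0, 0.866, 0.5, -0.0]
ft_force: [-3.0, 1.2, 6.1]
gripper_width: 0.015
grasp_force: 30.0
```

Run:
```python
from h import *
s=env.get_state();p=s["position"];q=s["tcp_rot"];R=Ro.from_quat([q[1],q[2],q[3],q[0]])
print(p,s["ft_force"],s["gripper_width"],s["grasp_force"])
P=np.array([.5748,-.0142]);v=p[:2]-P;print("r",np.hypot(*v),np.degrees(np.arctan2(v[1],v[0])))
for a in (-100,-96,-91.5,-89):
    b=np.radians(a);t=np.append(P+.099*np.array([np.cos(b),np.sin(b)]),.129);print(a,np.round(R.inv().apply(t-p)*100,2))
```

```text
[ 0.54848131 -0.10992592  0.128957  ] [-3.03632348  1.20951874  6.13416295] 0.014957312529072996 30.001182267442346
r 0.09927801996405591 -105.37294434354848
-100 [ 0.3   0.88 -0.  ]
-96 [ 0.56  1.52 -0.  ]
-91.5 [ 0.91  2.22 -0.  ]
-89 [ 1.12  2.59 -0.  ]
```

Scaled: 2.25 cm / 75 = 0.03, 0.88 cm / 75 = 0.0117.

>>> carry_out(increments=[[[0.002,0.006,0],[0,0,0]],[[0.004,0.0117,0],[0,0,0]],[[0.0073,0.02,0],[0,0,0]],[[0.01,0.0253,0],[0,0,0]],[[0.0124,0.03,0],[0,0,0]],[[0.0124,0.03,0],[0,0,0]],[[0.0124,0.03,0],[0,0,0]],[[0.0124,0.03,0],[0,0,0]],[[0.0124,0.03,0],[0,0,0]],[[0.0124,0.03,0],[0,0,0]]])

```text
t: 13.48
position: [0.5712, -0.1137, 0.129]
tcp_rot: [0.001, 0.866, 0.5, -0.001]
ft_force: [-2.9, -0.8, 6.0]
gripper_width: 0.0149
grasp_force: 30.0
```

Run:
```python
from h import *
s=env.get_state();p=s["position"]
print(p,s["ft_force"],s["gripper_width"],s["grasp_force"])
P=np.array([.5748,-.0142]);v=p[:2]-P;print("r",np.hypot(*v),np.degrees(np.arctan2(v[1],v[0])))
c=cap("wrist");save(c,"pics/w5.png",s=1.5)
W=cloud(c);hsv=cv2.cvtColor(c["color"],cv2.COLOR_RGB2HSV)
m=(hsv[...,1]>110)&(hsv[...,0]>8)&(hsv[...,0]<28)&np.all((W>[.52,.05,.14])&(W<[.63,.12,.165]),-1)
if m.sum()>5: print("plate",m.sum(),cv2.minAreaRect((W[m][:,:2]*1000).astype(np.float32)),np.median(W[m],0))
# lever direction: bright grey strip between hub and knob
for n in ["top"]:
    c=cap(n);W=cloud(c);hsv=cv2.cvtColor(c["color"],cv2.COLOR_RGB2HSV)
    m=(hsv[...,1]>110)&(hsv[...,0]>8)&(hsv[...,0]<28)&np.all((W>[.52,.05,.14])&(W<[.63,.12,.165]),-1)
    if m.sum()>5: print("plate top",m.sum(),cv2.minAreaRect((W[m][:,:2]*1000).astype(np.float32)),np.median(W[m],0))
```

```text
[ 0.57124011 -0.11373575  0.12902148] [-2.91418122 -0.76246075  5.99186925] 0.014871820442118324 30.000877249985933
r 0.0995993867396398 -92.04830915368471
plate top 172 ((576.91162109375, 86.60520935058594), (70.56373596191406, 10.350950241088867), 0.7670957446098328) [0.57568819 0.08630129 0.15369432]
```

View pics/w5.png

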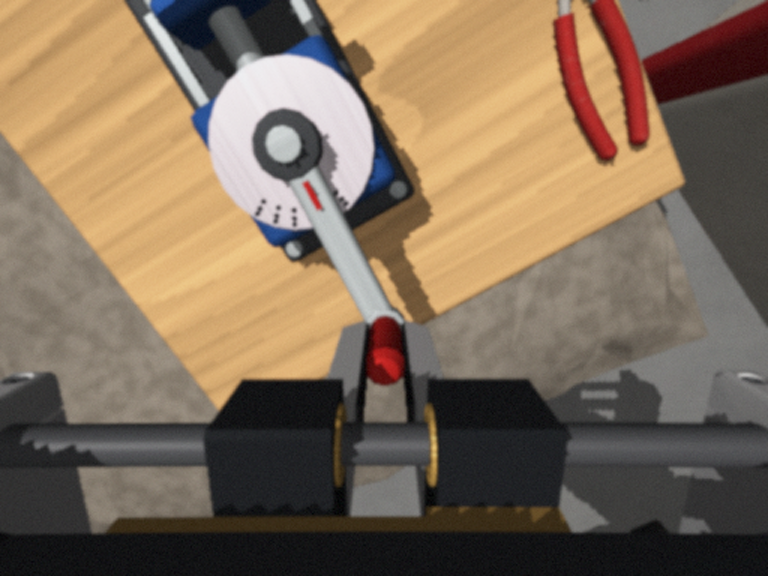

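The lever lies along the vise's -y axis in the wrist picture, running (287,145) to (385,325), parallel to the base rails. Measured from home it has turned about 59°, which is four clicks. The plate has moved 6 mm, onto the fixed jaw face at y = 0.091, and is square and upright. The forces are steady, so I'm handing in.

```bash
python3 -c "
from h import *
print(env.close_job()); s=env.get_state(); print(s['t'],s['position'],s['grasp_force'])"
```

```text
the job is handed in; nothing more can be done
None
the job is handed in; nothing more can be done
```

I handed the job in, without seeing the verdict: by my measurements the smaller brass plate is clamped upright in the vise, the gripper still holds the lever at about 59° (four clicks), and the steel plate was still in place when last checked, after the lift.

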